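# Take the spacer from the push-push holder of the parts case

### The job

The spacer on the sunken holder in the parts case is needed on the pin fixture: gently press the holder's post to release its push-push latch so that it comes up, lift the spacer off and seat it fully down over the tall slim pin of the fixture. Then press the empty holder's post down again until it latches and stays down by itself. Never press the post hard (up to about 15 N is fine, well over that damages the latch), and leave the other things on the bench where they are.

Things in the scene. Friction and masses are not known exactly. Their poses are not given: they have to be found in the camera images.
- case: Grey steel parts case fixed on the bench, 150 mm (x) by 170 mm (y), flat lid top 70 mm above the bench, closed drop-down latch on its front (its -x face). Origin: centre of the underside, on the bench. In the lid, at x = -20, y = -20 mm of this frame, is a round well 45 mm wide out of which the part holder rises; the lid round it is clear but for a nut in the far corner.
- plunger (a joint): Depth (m) of the spring-up holder below raised (0), growing as pressed. Push-push latch: pressed to its hard end stop and let go, a raised holder stays 12 to 14 mm deep (locked); a locked one rises to 0. It starts locked. The stop varies from case to case, 19.5 to 33 mm deep: feel it as a sharp force rise. Presses over 0.7 mm short of it may not switch. Spring: 3 N at 0, 5 at 13, 8.5 at 33 mm.
- post_top (a point): Centre of the flat top of the holder's upright round steel post, 12 mm in diameter: the place to press, straight down. It moves with the holder: 37 mm above the lid when raised, about 24 mm locked, 4 to 17 mm at the end stop. The post stands 46 mm above the holder's round seat (41 mm wide) on which the spacer rests.
- spacer: Green anodized aluminium spacer ring, upright: outer diameter 40 mm, hole 16 mm, height 22 mm, about 50 g. Origin: centre of its underside, z up. It sits round the holder's post, whose top is 24 mm above its own. With the holder locked its top is about level with the lid and cannot be gripped; with the holder raised its upper 13 mm stand above the lid.
- fixture: Brass pin fixture fixed on the bench: base 64 mm (x) by 120 mm (y), 18 mm high; origin: centre of its underside on the bench. On the base at y = +30 mm stands the tall slim pin, 12 mm in diameter and 36 mm tall (above the base) with a rounded tip; at y = -34 mm a low thick pin, 20 mm in diameter, 9 mm tall, with a washer round it.
- pin_seat (a point): Point on the axis of the tall slim pin at the level of the base's top (18 mm above the bench), where the centre of the spacer's underside belongs when it is fully down.
- washer: Bystander: flat steel washer, 34 mm wide, 6 mm thick, lying round the low thick pin. Origin: centre of its underside.
- nut: Bystander: loose steel hexagon nut, 22 mm across, 10 mm high, on the case's lid in the corner far from the well (about x = +45, y = +60 mm of the case). Origin: centre of its underside.
- bushing: Bystander: brass bushing, 28 mm wide, 22 mm high, standing on the bench between case and fixture. Origin: centre of its underside.
- clock: Bystander: round instrument clock, 80 mm wide, 43 mm high, lying with its cream face up below the hanging bezel. Origin: centre of its underside.
- hook: Fixed steel hook stand, 220 mm tall, foot 100 mm wide; its arm reaches 114 mm to its -x and holds a chrome bezel ring (88 mm) above the clock. Origin: centre of the foot on the bench.
- jar: Bystander: amber glass jar with a steel cap, 56 mm wide, 75 mm high. Origin: centre of its underside.
- screwdriver: Bystander: screwdriver lying on the bench, 170 mm long along its x.
- wrench: Bystander: wrench lying on the bench, 160 mm long along its x.
Not all that is in view belongs to the job. Leave any purple or turquoise look-alike of the case alone.

How it is judged:
By the outcome, as a careful person would: the job done as asked, in the order asked, and still so for the second after the job is handed in, with the robot touching nothing.
It also fails if it takes over 64 s, if anything falls off the work surface, if the arm or the gripper's body presses on something with over 40 N, if the wrist force passes 120 N, or if a joint passes its speed limit or range.

### The arm

A 6-joint arm with a two-finger parallel gripper is mounted at the origin on the work surface. World frame = base frame: x ahead of the robot, y to its left, z up, the work surface at z = 0. Lengths are in m, angles in rad, forces in N, time in s.
With the tool pointing down it reaches from about 0.3 to 0.775 m from the base axis. Payload 14.6 kg.
Tool frame: the origin (TCP) lies at the very end of the fingers, on their centre line; the grasp point (between the pads) lies 19 mm behind it; z points along the fingers, y is the direction in which the jaws open and shut (so a half turn about z gives the same grasp; the last joint's range is limited). The gripper opens to 94 mm and grips with 3 to 60 N. Pads are 16 mm wide; open, the fingers measure 119 mm over their backs; the gripper's body (75 mm by 177 mm) begins 78 mm behind the grasp point.
Start: joints at [-1.255, 0.3, 1.521, -0, 1.321, -0.067], TCP at [0.205, -0.51, 0.205] pointing down, gripper open.
Joint ranges: [-3.03, 3.03], [-0.79, 2.21], [0.23, 2.52], [-1.04, 4.18], [0, 3.07], [-2.55, 2.55]. Speed limits (rad/s): [2.22, 2.22, 2.57, 3.14, 3.14, 3.14].

### API

Orientations are given as [roll, pitch, yaw] about the fixed x, y, z axes, in that order (R = Rz(yaw) Ry(pitch) Rx(roll)).
In Python, from station import status, camera, ctrl gives the robot as it stands. The module is installed in compiled form; this text tells all that it offers.
- The arm moves only by the shell command python3 -m jog 'ROWS' [FORCE]. ROWS is JSON, a list of rows, each a list of 7 numbers: the shift along the tool's x, y, z each as a share of 1000 mm, from -1 to 1, then the turn, a rotation vector about the tool's x, y, z each as a share of pi/2 rad, from -1 to 1, then the opening, from -1 (shut) to 1 (fully open), so that 0 is half open. A call has 1 to 20 rows; each row is the pose to reach, as a shift and turn from the pose measured when the call began, along the tool's axes at that moment; what a row does not reach only later rows make up. A row lasts 1/10 s, in which the tool goes at most 50 mm and 8.59 degrees, less where a joint would pass 70% of its speed; a pose out of reach is approached as far as the arm can. A call with a number of a shift or a turn outside -1 to 1 is refused whole. A call with a gripper value outside its range is refused whole. The fingers move at their own pace and stop on an object; FORCE is the grip in N (left out, the last holds). Time passes only in rows, so rows that repeat a pose let the fingers close. It gives the time, the measured TCP pose, the force and the opening at its end, in the units of the state.
- status.get_obs(): the state, without advancing time (a new reading comes with each control period).
- camera(name): name is "scene" or "top"; returns a dict with "image" (480x640x3 uint8, red, green, blue), "fx", "fy", "cx", "cy" (pixels), "k1" (the pictures are not rectified: a ray, as slopes to the right and down, at radius r is drawn at 1 + k1 r^2 times it, then the intrinsics apply), "world_from_camera" (4x4, takes a point from camera to world coordinates). Camera axes: x right, y down, z forward; pixel columns grow to the right and rows downward; lengths in m; the calibration is good to about 2 mm. A picture is of the moment at which its call begins. There is no depth.
- ctrl.hand_in(): hands the job in, once; it reports no verdict.
The state is a dict: "time_s": time; "qpos": joint angles; "joint_vel": joint speeds; "tau": joint torques, N m; "ee_pos": TCP position; "eef_rot": TCP orientation; "force": force on the tool from outside, world axes, zero at the start; "moment": the same for the moment, N m; "grip_width": finger opening in m.
Only numpy, scipy, OpenCV 4.12 (cv2) and the standard library are available. Lean on these libraries where they do the work, as an engineer would, in place of code of your own. Each camera call takes 0.05 s, during which the arm holds its last target.

## Working session

There is one attempt and no reset: what is moved stays moved. The work goes in short steps, Python scripts to look and compute and a shell command to move; the robot and the scene stay as the last step left them, time stands still between calls to the robot, and variables do not carry over. Pictures are saved under pics/ and viewed, and the job is handed in when it is done.

```bash
mkdir -p pics; ls
python3 - <<'E'
from station import status,camera
import cv2
for n in("scene","top"):
    c=camera(n);cv2.imwrite(f"pics/{n}0.png",c["image"][:,:,::-1])
    print(n,[c[k] for k in("fx","fy","cx","cy","k1")],c["world_from_camera"])
print(status.get_obs())
E
```

```text
pics
scene [490.9294407977887, 490.9294407977887, 312.5022408285734, 240.46818027599383, 0.03461495049766651] [[ 0.09434288  0.85340462 -0.5126402   1.13954089]
 [ 0.99544886 -0.08782467  0.03699191 -0.08859047]
 [-0.01345339 -0.51379702 -0.85780629  1.17130453]
 [ 0.          0.          0.          1.        ]]
top [531.0790476996385, 531.0790476996385, 325.62759252175164, 232.2249885232853, -0.0875264240303081] [[-0.01582701 -0.98909176  0.14644795  0.33325206]
 [-0.99986544  0.01502424 -0.00658609 -0.03092965]
 [ 0.00431398 -0.14653248 -0.98919645  1.39205245]
 [ 0.          0.          0.          1.        ]]
{'time_s': 0.1, 'qpos': array([-1.25463293e+00,  3.00398997e-01,  1.52149877e+00,  6.33974187e-07,
        1.32071944e+00, -6.65524626e-02]), 'joint_vel': array([-0.00155889, -0.00118301, -0.00146331, -0.00049547,  0.00063571,
       -0.00133024]), 'tau': array([ 2.67878619e-03, -5.32636106e+01, -3.53278828e+01,  7.10420567e-02,
        2.34979566e-02, -6.90678098e-05]), 'ee_pos': array([ 0.20534187, -0.50997929,  0.2049607 ]), 'eef_rot': array([-3.14057040e+00, -6.87495121e-05,  3.82715665e-01]), 'force': array([ 0.58387148, -0.0206493 ,  0.43999755]), 'moment': array([ 0.0139771 ,  0.01517574, -0.01964619]), 'grip_width': 0.09375900697368837}
```

View pics/scene0.png

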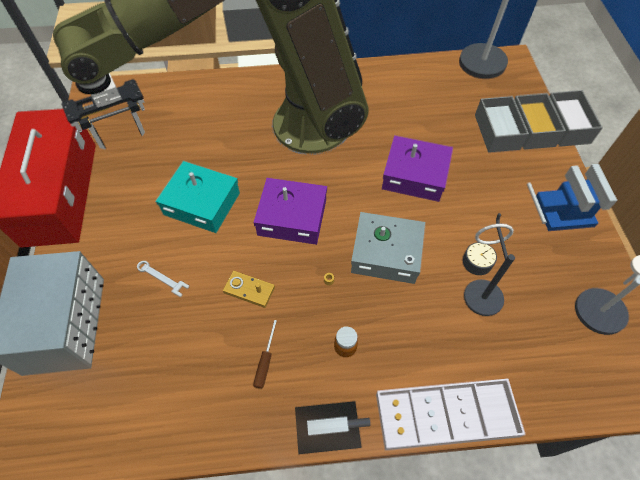

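View pics/top0.png

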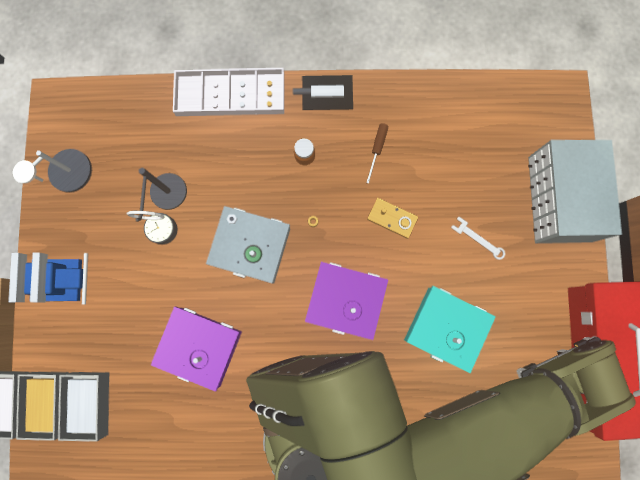

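The grey case is at about (248,245) in the top view, with the green spacer and post at (253,254) and the nut at (231,219). The fixture is at (393,218). I'll zoom in on both and measure.

```bash
cat > h.py <<'E'
import numpy as np, cv2
from station import status,camera
def K(c): return np.array([[c["fx"],0,c["cx"]],[0,c["fy"],c["cy"]],[0,0,1.]])
def D(c): return np.array([c["k1"],0,0,0,0.])
def ray(c,uv):
    p=cv2.undistortPoints(np.array([[uv]],float),K(c),D(c))[0,0]
    T=c["world_from_camera"]; return T[:3,3],T[:3,:3]@np.array([p[0],p[1],1])
def onz(c,uv,z):
    o,d=ray(c,uv); return o+d*(z-o[2])/d[2]
def proj(c,P):
    T=np.linalg.inv(c["world_from_camera"]); r,_=cv2.Rodrigues(T[:3,:3])
    return cv2.projectPoints(np.atleast_2d(np.array(P,float)),r,T[:3,3],K(c),D(c))[0][:,0]
def two(a,ua,b,ub):
    A=[];y=[]
    for c,u in((a,ua),(b,ub)):
        o,d=ray(c,u);d=d/np.linalg.norm(d);M=np.eye(3)-np.outer(d,d);A.append(M);y.append(M@o)
    A=np.vstack(A);y=np.hstack(y);x=np.linalg.lstsq(A,y,rcond=None)[0]
    return x,np.abs(A@x-y).max()
def crop(c,u0,v0,w,h,s,f):
    im=c["image"][v0:v0+h,u0:u0+w,::-1]
    cv2.imwrite(f,cv2.resize(im,None,fx=s,fy=s,interpolation=cv2.INTER_NEAREST))
E
python3 - <<'E'
from h import *
t=camera("top");s=camera("scene")
crop(t,200,195,100,95,6,"pics/tc.png");crop(s,340,205,95,85,7,"pics/sc.png")
crop(t,360,190,64,54,10,"pics/tf.png");crop(s,215,260,64,50,10,"pics/sf.png")
E
```

```text
(no output)
```

View pics/tc.png

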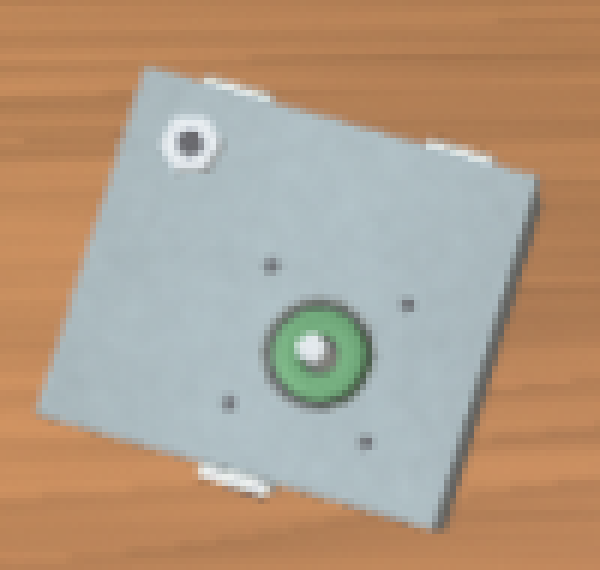

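View pics/sc.png

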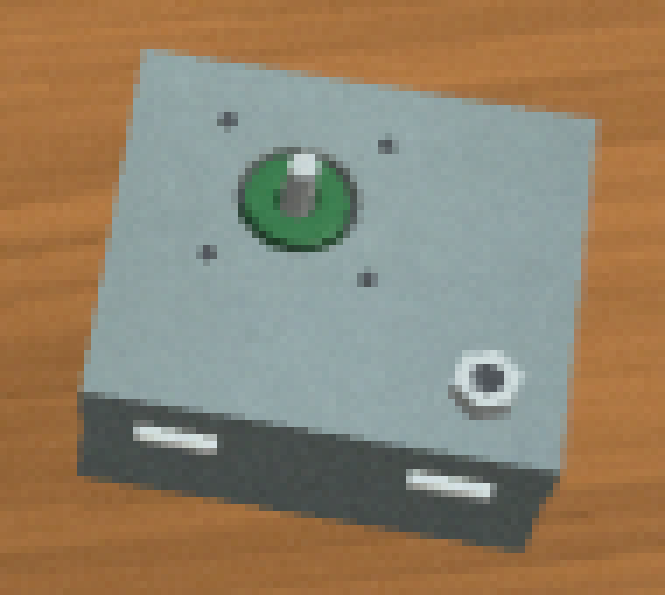

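View pics/tf.png

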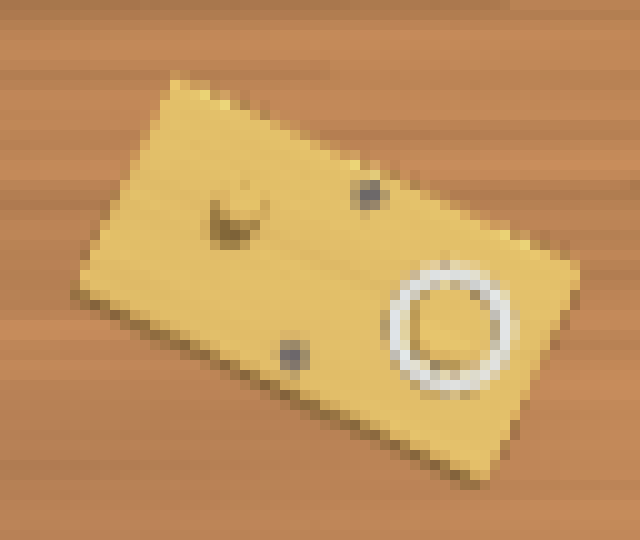

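View pics/sf.png

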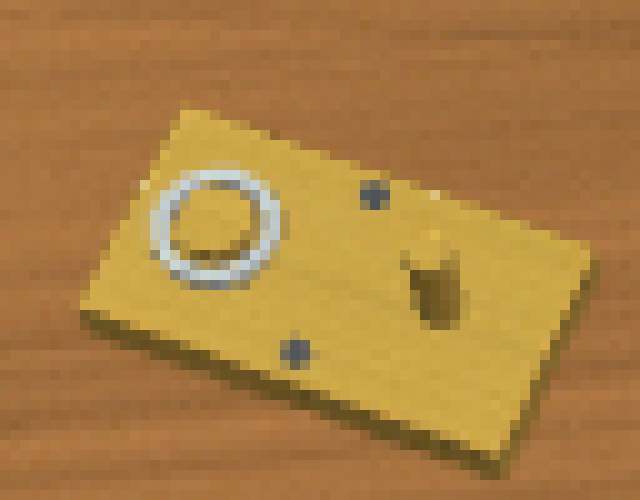

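```bash
cat > m.py <<'E'
from h import *
t=camera("top");s=camera("scene")
def px(l,u0,v0,k): return [((x+.0)/k+u0-.5,(y+.0)/k+v0-.5) for x,y in l]
def fr(P,lab):
    P=np.array(P)[:,:2]; print(lab,P.mean(0).round(4),[np.linalg.norm(P[i]-P[i-1]).round(4) for i in range(4)]); return P.mean(0)
CT=px([(147,67),(540,178),(438,530),(38,412)],200,195,6);CS=px([(142,50),(600,120),(558,470),(80,393)],340,205,7)
# world orientation
a=[onz(t,p,.07) for p in CT];b=[onz(s,p,.07) for p in CS]
ca=fr(a,"case top");cb=fr(b,"case scene")
for P,l in((a,'t'),):
    d=(P[0]+P[1]-P[2]-P[3]);print("yaw",np.arctan2(d[1],d[0]))
d=(b[3]+b[2]-b[0]-b[1]);print("yaw",np.arctan2(d[1],d[0]))
HT=px([(271,265),(407,304),(365,441),(229,402)],200,195,6);HS=px([(228,120),(388,145),(367,279),(207,252)],340,205,7)
fr([onz(t,p,.07) for p in HT],"holes top");fr([onz(s,p,.07) for p in HS],"holes scene")
print("post tri",two(t,px([(311,348)],200,195,6)[0],s,px([(304,163)],340,205,7)[0]))
FT=px([(174,75),(580,265),(485,470),(82,283)],360,190,10);FS=px([(185,108),(598,248),(500,458),(83,312)],215,260,10)
a=[onz(t,p,.018) for p in FT];b=[onz(s,p,.018) for p in FS]
fa=fr(a,"fix top");fb=fr(b,"fix scene")
d=(a[0]+a[1]-a[2]-a[3]);print("yaw",np.arctan2(d[1],d[0]))
d=(b[3]+b[2]-b[0]-b[1]);yf=np.arctan2(d[1],d[0]);print("yaw",yf)
for w in((369,195),(292,355)): print("t screw",onz(t,px([w],360,190,10)[0],.018))
for w in((374,195),(296,352)): print("s screw",onz(s,px([w],215,260,10)[0],.018))
# green ellipses
for c,l in((t,'t'),(s,'s')):
    h=cv2.cvtColor(c["image"],cv2.COLOR_RGB2HSV);m=cv2.inRange(h,(50,70,40),(80,255,255))
    u,v=(253,254) if l=='t' else (383,233)
    k=np.zeros_like(m);cv2.circle(k,(u,v),16,255,-1);m&=k
    pts=cv2.findNonZero(m);e=cv2.fitEllipse(cv2.convexHull(pts));print(l,"spacer",e,onz(c,e[0],.07))
# bystanders
print("washer t",onz(t,px([(450,327)],360,190,10)[0],.024),"s",onz(s,px([(216,227)],215,260,10)[0],.024))
print("bush",onz(t,(313,221),.022),onz(s,(329,278),.022))
print("nut",onz(t,px([(190,142)],200,195,6)[0],.08),onz(s,px([(488,378)],340,205,7)[0],.08))
E
python3 m.py
```

```text
case top [0.5028 0.1561] [np.float64(0.1524), np.float64(0.1738), np.float64(0.1532), np.float64(0.1749)]
case scene [0.5021 0.1562] [np.float64(0.1535), np.float64(0.1754), np.float64(0.1527), np.float64(0.1727)]
yaw -0.28929258686655146
yaw -0.2999236228375718
holes top [0.4784 0.1443] [np.float64(0.0599), np.float64(0.0597), np.float64(0.0598), np.float64(0.0594)]
holes scene [0.4767 0.1431] [np.float64(0.0597), np.float64(0.061), np.float64(0.0602), np.float64(0.0597)]
post tri (array([0.47749743, 0.14313819, 0.09596354]), np.float64(0.0005570274889413196))
fix top [ 0.5751 -0.2168] [np.float64(0.0613), np.float64(0.1181), np.float64(0.0607), np.float64(0.1163)]
fix scene [ 0.5747 -0.2173] [np.float64(0.0628), np.float64(0.1186), np.float64(0.063), np.float64(0.1175)]
yaw -0.4520395328573741
yaw -0.4509386931980475
t screw [ 0.59578593 -0.22778801  0.018     ]
t screw [ 0.5533355 -0.2059597  0.018    ]
s screw [ 0.55115062 -0.2078359   0.018     ]
s screw [ 0.59412117 -0.22917377  0.018     ]
t spacer ((252.9775848388672, 253.67112731933594), (14.903998374938965, 14.929429054260254), 148.34036254882812) [0.47744967 0.14306437 0.07      ]
s spacer ((381.87933349609375, 233.53599548339844), (13.402024269104004, 15.674560546875), 98.74730682373047) [0.47890597 0.14241484 0.07      ]
washer t [ 0.55918356 -0.24694744  0.024     ] s [ 0.55929385 -0.2483315   0.024     ]
bush [ 0.56626866 -0.00749005  0.022     ] [ 0.57067835 -0.00699129  0.022     ]
nut [0.56680641 0.1970849  0.08      ] [0.56518281 0.19636845 0.08      ]
```

```bash
cat > go.py <<'E'
import sys; from h import *
from scipy.spatial.transform import Rotation as R
o=status.get_obs(); M=R.from_euler('xyz',o["eef_rot"]).as_matrix()
x=np.array([float(v) for v in sys.argv[1:4]])
print("shift/1000mm",(M.T@(x-o["ee_pos"])).round(4),"tilt",(o["eef_rot"]).round(4),o["time_s"],o["ee_pos"].round(4))
E
python3 go.py .4776 .1432 .15; python3 go.py .40 -.2 .205
```

```text
shift/1000mm [ 0.4965 -0.5043  0.0555] tilt [-3.1412  0.      0.3828] 0.3 [ 0.2054 -0.5101  0.2053]
shift/1000mm [ 0.2964 -0.215   0.0003] tilt [-3.1412  0.      0.3828] 0.3 [ 0.2054 -0.5101  0.2053]
```

```bash
python3 -m jog '[[0.15,-0.11,0,0,0,0,-1],[0.30,-0.215,0,0,0,0,-1],[0.30,-0.215,0,0,0,0,-1],[0.30,-0.215,0,0,0,0,-1],[0.30,-0.215,0,0,0,0,-1],[0.30,-0.215,0,0,0,0,-1],[0.30,-0.215,0,0,0,0,-1],[0.4965,-0.5043,0,0,0,0,-1],[0.4965,-0.5043,0,0,0,0,-1],[0.4965,-0.5043,0,0,0,0,-1],[0.4965,-0.5043,0,0,0,0,-1],[0.4965,-0.5043,0,0,0,0,-1],[0.4965,-0.5043,0.05,0,0,0,-1],[0.4965,-0.5043,0.05,0,0,0,-1],[0.4965,-0.5043,0.05,0,0,0,-1],[0.4965,-0.5043,0.05,0,0,0,-1],[0.4965,-0.5043,0.05,0,0,0,-1]]' 20; python3 go.py .4776 .1432 .115; python3 -c "
from h import *
print(status.get_obs()['force'])
s=camera('scene');crop(s,300,130,160,140,5,'pics/s1.png');t=camera('top');crop(t,180,180,140,110,5,'pics/t1.png')"
```

```text
time_s: 2.0
ee_pos: [0.4774, 0.1432, 0.1554]
eef_rot: [-3.141, 0.001, 0.384]
force: [0.4, -0.5, -1.5]
grip_width: 0.0006
shift/1000mm [0.0002 0.0001 0.0404] tilt [-3.1412e+00  6.0000e-04  3.8380e-01] 2.0 [0.4774 0.1432 0.1554]
[ 0.38143136 -0.53186731 -1.50606481]
```

View pics/s1.png

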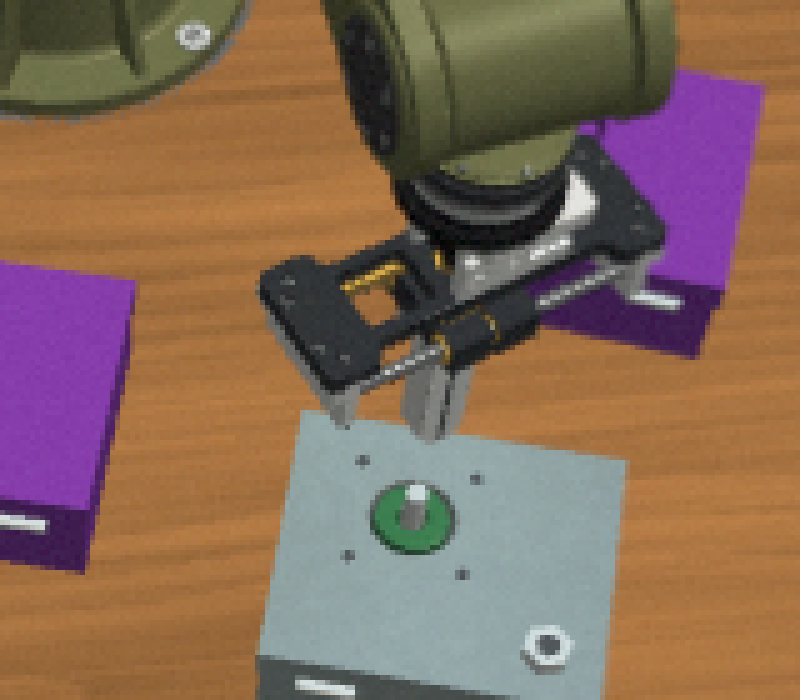

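```bash
python3 -c "
from h import *
s=camera('scene');print((proj(s,[[.4774,.1432,.1554],[.4776,.1432,.094]])-[300,130]+.5)*5)"
python3 -m jog '[[0,0,0.025,0,0,0,-1],[0,0,0.05,0,0,0,-1],[0,0,0.053,0,0,0,-1],[0,0,0.053,0,0,0,-1],[0,0,0.053,0,0,0,-1]]'; python3 -c "
from h import *
s=camera('scene');crop(s,350,190,80,60,10,'pics/s2.png')"
```

```text
[[431.54224869 426.98782945]
 [417.98201811 493.53822572]]
time_s: 2.65
ee_pos: [0.4785, 0.1421, 0.1045]
eef_rot: [3.141, -0.003, 0.381]
force: [0.9, 0.9, 0.3]
grip_width: 0.0008
```

View pics/s2.png

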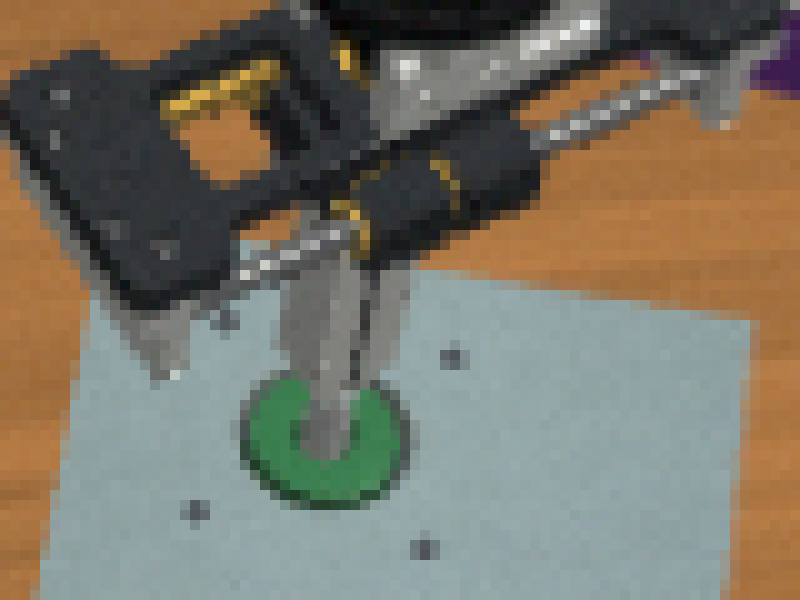

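```bash
python3 -m jog '[[0,0,0.003,0,0,0,-1],[0,0,0.006,0,0,0,-1],[0,0,0.006,0,0,0,-1]]';python3 -m jog '[[0,0,0.003,0,0,0,-1],[0,0,0.003,0,0,0,-1]]'; python3 -m jog '[[0,0,0.002,0,0,0,-1],[0,0,0.002,0,0,0,-1]]';python3 -m jog '[[0,0,0.002,0,0,0,-1],[0,0,0.002,0,0,0,-1]]'; python3 go.py .4776 .1432 .09
```

```text
time_s: 3.0
ee_pos: [0.4784, 0.1422, 0.0983]
eef_rot: [3.141, -0.003, 0.381]
force: [-0.3, 0.5, 0.3]
grip_width: 0.0002
time_s: 3.2
ee_pos: [0.4782, 0.1422, 0.0949]
eef_rot: [3.142, -0.002, 0.381]
force: [-0.6, 0.6, -0.2]
grip_width: 0.0005
time_s: 3.4
ee_pos: [0.4783, 0.1422, 0.093]
eef_rot: [3.141, -0.002, 0.381]
force: [-0.6, 0.3, 4.7]
grip_width: 0.0005
time_s: 3.6
ee_pos: [0.4784, 0.1422, 0.0911]
eef_rot: [3.141, -0.003, 0.381]
force: [-1.7, -1.1, 5.0]
grip_width: 0.0002
shift/1000mm [-0.0004 -0.0012  0.0011] tilt [ 3.1414e+00 -2.6000e-03  3.8140e-01] 3.6 [0.4784 0.1422 0.0911]
```

```bash
python3 -m jog '[[0,0,0.002,0,0,0,-1],[0,0,0.002,0,0,0,-1]]';for i in 1; do :; done; python3 -m jog '[[0,0,0.0007,0,0,0,-1],[0,0,0.0007,0,0,0,-1]]';python3 -m jog '[[0,0,0.0007,0,0,0,-1],[0,0,0.0007,0,0,0,-1]]'
```

```text
time_s: 3.8
ee_pos: [0.4784, 0.1422, 0.0892]
eef_rot: [3.141, -0.003, 0.381]
force: [-2.5, -0.5, 5.0]
grip_width: 0.0004
time_s: 4.0
ee_pos: [0.4784, 0.1422, 0.0888]
eef_rot: [3.141, -0.003, 0.381]
force: [-1.6, -0.8, 5.0]
grip_width: 0.0005
time_s: 4.2
ee_pos: [0.4784, 0.1422, 0.0883]
eef_rot: [3.141, -0.003, 0.381]
force: [-2.6, -1.7, 4.9]
grip_width: 0.0004
```

```bash
python3 -m jog '[[0,0,0.0007,0,0,0,-1],[0,0,0.0007,0,0,0,-1]]'|egrep 'pos|force';python3 -m jog '[[0,0,0.0007,0,0,0,-1],[0,0,0.0007,0,0,0,-1]]'|egrep 'pos|force';python3 -m jog '[[0,0,0.0007,0,0,0,-1],[0,0,0.0007,0,0,0,-1]]'|egrep 'pos|force'
```

```text
ee_pos: [0.4784, 0.1422, 0.0879]
force: [-1.8, -1.2, 5.9]
ee_pos: [0.4784, 0.1422, 0.0874]
force: [-2.5, -1.0, 7.0]
ee_pos: [0.4784, 0.1422, 0.087]
force: [-2.4, -0.8, 6.4]
```

```bash
python3 -m jog '[[0,0,0.0007,0,0,0,-1],[0,0,0.0007,0,0,0,-1]]'|egrep 'pos|force';python3 -m jog '[[0,0,0.0007,0,0,0,-1],[0,0,0.0007,0,0,0,-1]]'|egrep 'pos|force'
```

```text
ee_pos: [0.4784, 0.1422, 0.0865]
force: [-2.1, -0.4, 5.7]
ee_pos: [0.4784, 0.1422, 0.0861]
force: [-1.5, -0.5, 5.9]
```

```bash
python3 -m jog '[[0,0,0.0007,0,0,0,-1],[0,0,0.0007,0,0,0,-1]]'|egrep 'pos|force';python3 -m jog '[[0,0,0.0007,0,0,0,-1],[0,0,0.0007,0,0,0,-1]]'|egrep 'pos|force'
```

```text
ee_pos: [0.4784, 0.1422, 0.0857]
force: [-3.1, -0.3, 6.1]
ee_pos: [0.4784, 0.1422, 0.0853]
force: [-2.3, -1.6, 5.5]
```

```bash
python3 -m jog '[[0,0,0.0007,0,0,0,-1],[0,0,0.0007,0,0,0,-1]]'|egrep 'pos|force';python3 -m jog '[[0,0,0.0007,0,0,0,-1],[0,0,0.0007,0,0,0,-1]]'|egrep 'pos|force'
```

```text
ee_pos: [0.4784, 0.1422, 0.0849]
force: [-2.6, -1.3, 6.2]
ee_pos: [0.4784, 0.1422, 0.0844]
force: [-1.8, -0.1, 5.8]
```

```bash
python3 -m jog '[[0,0,0.0009,0,0,0,-1],[0,0,0.0009,0,0,0,-1]]'|egrep 'pos|force';python3 -m jog '[[0,0,0.0008,0,0,0,-1],[0,0,0.0008,0,0,0,-1]]'|egrep 'pos|force'
```

```text
ee_pos: [0.4784, 0.1422, 0.0838]
force: [-3.0, -1.4, 6.0]
ee_pos: [0.4784, 0.1422, 0.0833]
force: [-2.7, -1.3, 5.7]
```

```bash
python3 -m jog '[[0,0,0.0008,0,0,0,-1],[0,0,0.0008,0,0,0,-1]]'|egrep 'pos|force';python3 -m jog '[[0,0,0.0008,0,0,0,-1],[0,0,0.0008,0,0,0,-1]]'|egrep 'pos|force'
```

```text
ee_pos: [0.4784, 0.1422, 0.0828]
force: [-2.3, -2.1, 5.8]
ee_pos: [0.4785, 0.1422, 0.0823]
force: [-3.2, -1.2, 6.7]
```

```bash
python3 -m jog '[[0,0,0.0008,0,0,0,-1],[0,0,0.0008,0,0,0,-1]]'|egrep 'pos|force'
```

```text
ee_pos: [0.4785, 0.1422, 0.0818]
force: [-2.5, -1.8, 6.5]
```

```bash
python3 -m jog '[[0,0,0.0008,0,0,0,-1],[0,0,0.0008,0,0,0,-1]]'|egrep 'pos|force|time'
```

```text
time_s: 7.2
ee_pos: [0.4785, 0.1422, 0.0814]
force: [-3.9, -1.1, 7.1]
```

```bash
python3 -m jog '[[0,0,0.0009,0,0,0,-1],[0,0,0.0009,0,0,0,-1]]'|egrep 'pos|force'
```

```text
ee_pos: [0.4785, 0.1422, 0.081]
force: [-4.7, -1.1, 9.0]
```

```bash
python3 -m jog '[[0,0,0.0009,0,0,0,-1],[0,0,0.0009,0,0,0,-1]]'|egrep 'pos|force'
```

```text
ee_pos: [0.4785, 0.1422, 0.0808]
force: [-4.2, -0.8, 10.3]
```

```bash
python3 -m jog '[[0,0,0.0009,0,0,0,-1],[0,0,0.0009,0,0,0,-1]]'|egrep 'pos|force'
```

```text
ee_pos: [0.4786, 0.1422, 0.0806]
force: [-5.6, -2.3, 11.7]
```

```bash
python3 -m jog '[[0,0,0.0009,0,0,0,-1],[0,0,0.0009,0,0,0,-1]]'|egrep 'pos|force'
```

```text
ee_pos: [0.4786, 0.1422, 0.0804]
force: [-5.0, -1.3, 12.8]
```

```bash
python3 -m jog '[[0,0,0.0009,0,0,0,-1],[0,0,0.0009,0,0,0,-1]]'|egrep 'pos|force'
```

```text
ee_pos: [0.4786, 0.1422, 0.0804]
force: [-6.3, -2.0, 14.0]
```

```bash
python3 -m jog '[[0,0,0.0009,0,0,0,-1],[0,0,0.0009,0,0,0,-1]]'|egrep 'pos|force|time'
```

```text
time_s: 8.4
ee_pos: [0.4786, 0.1422, 0.0803]
force: [-6.6, -1.4, 14.1]
```

The force rose sharply from z≈0.081 (stop, about 26 mm deep). I'll retract slowly and look.

```bash
python3 -m jog '[[0,0,-0.004,0,0,0,-1],[0,0,-0.008,0,0,0,-1],[0,0,-0.013,0,0,0,-1],[0,0,-0.018,0,0,0,-1],[0,0,-0.025,0,0,0,-1],[0,0,-0.035,0,0,0,-1],[0,0,-0.05,0,0,0,0.3],[0,0,-0.07,0,0,0,0.3],[0,0,-0.07,0,0,0,0.3],[0,0,-0.07,0,0,0,0.3]]'; python3 -c "
from h import *
s=camera('scene');crop(s,350,190,80,60,10,'pics/s3.png');t=camera('top');crop(t,200,195,100,95,6,'pics/t3.png')"; python3 go.py .4776 .1432 .0715
```

```text
time_s: 9.4
ee_pos: [0.4783, 0.1422, 0.1502]
eef_rot: [3.14, -0.005, 0.382]
force: [0.2, 0.6, -1.6]
grip_width: 0.0291
shift/1000mm [-0.0001 -0.0012  0.078 ] tilt [ 3.1408e+00 -2.9000e-03  3.8200e-01] 9.5 [0.4779 0.1421 0.1495]
```

View pics/s3.png

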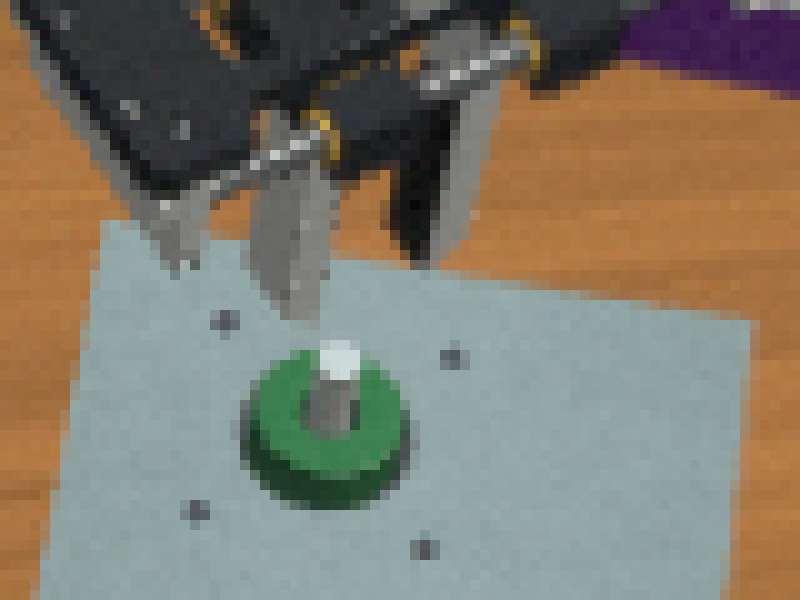

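View pics/t3.png

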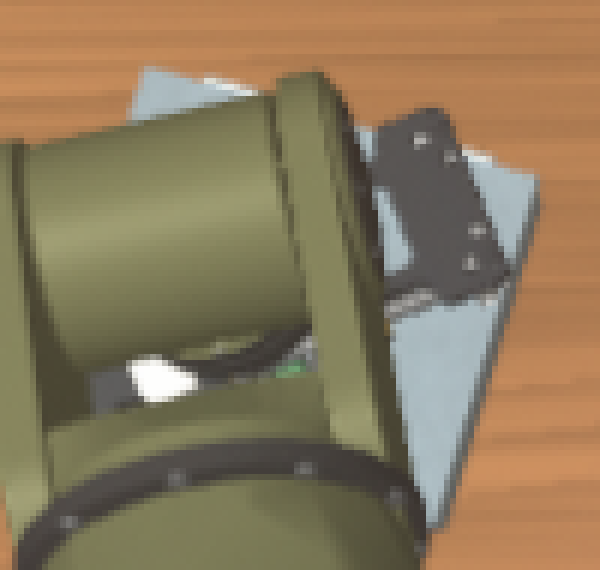

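```bash
python3 -m jog '[[0,-0.001,0,0,0,0,0.5],[0,-0.001,0,0,0,0,0.5],[0,-0.001,0,0,0,0,0.5],[0,-0.001,0,0,0,0,0.5],[0,-0.001,0,0,0,0,0.5]]' 20;python3 go.py .4776 .1432 .0730
```

```text
time_s: 10.0
ee_pos: [0.4775, 0.143, 0.1494]
eef_rot: [3.141, -0.003, 0.382]
force: [0.1, -0.2, -0.7]
grip_width: 0.0704
shift/1000mm [-0.0001 -0.0002  0.0764] tilt [ 3.1408e+00 -2.9000e-03  3.8190e-01] 10.0 [0.4775 0.143  0.1494]
```

```bash
python3 -m jog '[[0,0,0.03,0,0,0,0.5],[0,0,0.05,0,0,0,0.5],[0,0,0.065,0,0,0,0.5],[0,0,0.070,0,0,0,0.5],[0,0,0.070,0,0,0,0.5],[0,0,0.070,0,0,0,0.5]]';python3 go.py .4776 .1432 .0730;  python3 -c "
from h import *
s=camera('scene');crop(s,350,190,80,60,10,'pics/s4.png')"
```

```text
time_s: 10.6
ee_pos: [0.4781, 0.1431, 0.0802]
eef_rot: [3.141, -0.004, 0.382]
force: [-1.1, 0.7, 0.9]
grip_width: 0.0705
shift/1000mm [-0.0005 -0.0003  0.0072] tilt [ 3.1406 -0.0039  0.382 ] 10.6 [0.4781 0.1431 0.0802]
```

View pics/s4.png

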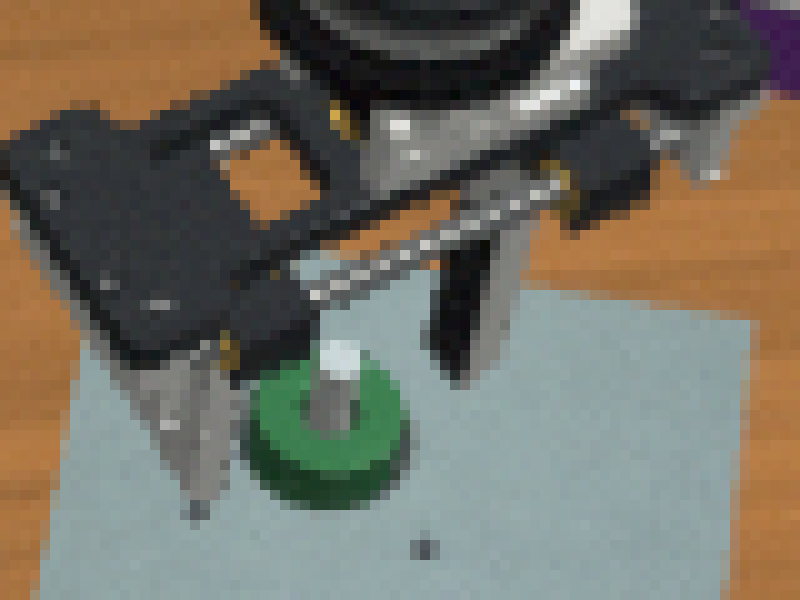

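The raised holder is visible, and the jaws straddle the spacer, with the fingers at (200,500) and (465,380) in the crop. I'll go down and grip.

```bash
python3 -m jog '[[-0.0004,0,0.005,0,0,0,0.5],[-0.0004,0,0.0075,0,0,0,0.5],[-0.0004,0,0.0075,0,0,0,0.5],[-0.0004,0,0.0075,0,0,0,0.5]]'; python3 -m jog '[[0,0,0,0,0,0,-0.4],[0,0,0,0,0,0,-0.4],[0,0,0,0,0,0,-0.4],[0,0,0,0,0,0,-0.4],[0,0,0,0,0,0,-0.4],[0,0,0,0,0,0,-0.4],[0,0,0,0,0,0,-0.4]]' 20;python3 go.py .4776 .1432 .0730
```

```text
time_s: 11.05
ee_pos: [0.4778, 0.143, 0.0728]
eef_rot: [3.141, -0.004, 0.382]
force: [0.0, -0.1, -0.3]
grip_width: 0.0702
time_s: 11.75
ee_pos: [0.4778, 0.143, 0.0728]
eef_rot: [3.141, -0.004, 0.382]
force: [0.3, -0.2, -0.3]
grip_width: 0.0388
shift/1000mm [-0.0002 -0.0003 -0.0002] tilt [ 3.1406 -0.0042  0.382 ] 11.75 [0.4778 0.143  0.0728]
```

```bash
python3 -m jog '[[0,0,-0.01,0,0,0,-0.4],[0,0,-0.03,0,0,0,-0.4],[0,0,-0.05,0,0,0,-0.4],[0,0,-0.07,0,0,0,-0.4],[0,0,-0.09,0,0,0,-0.4],[0,0,-0.09,0,0,0,-0.4],[0,0,-0.09,0,0,0,-0.4]]' 25; python3 -c "
from h import *
s=camera('scene');crop(s,340,170,80,70,10,'pics/s5.png');cv2.imwrite('pics/s5f.png',s['image'][:,:,::-1])";python3 go.py .5872 -.1903 .13;python3 go.py .50 .0 .165
```

```text
time_s: 12.45
ee_pos: [0.4774, 0.1429, 0.1627]
eef_rot: [3.141, -0.005, 0.382]
force: [-0.6, 0.5, -0.8]
grip_width: 0.0387
shift/1000mm [-0.0221  0.3502  0.0323] tilt [ 3.1407 -0.0033  0.382 ] 12.5 [0.4771 0.1429 0.1621]
shift/1000mm [-0.032   0.1411 -0.0029] tilt [ 3.1407 -0.0033  0.382 ] 12.5 [0.4771 0.1429 0.1621]
```

View pics/s5.png

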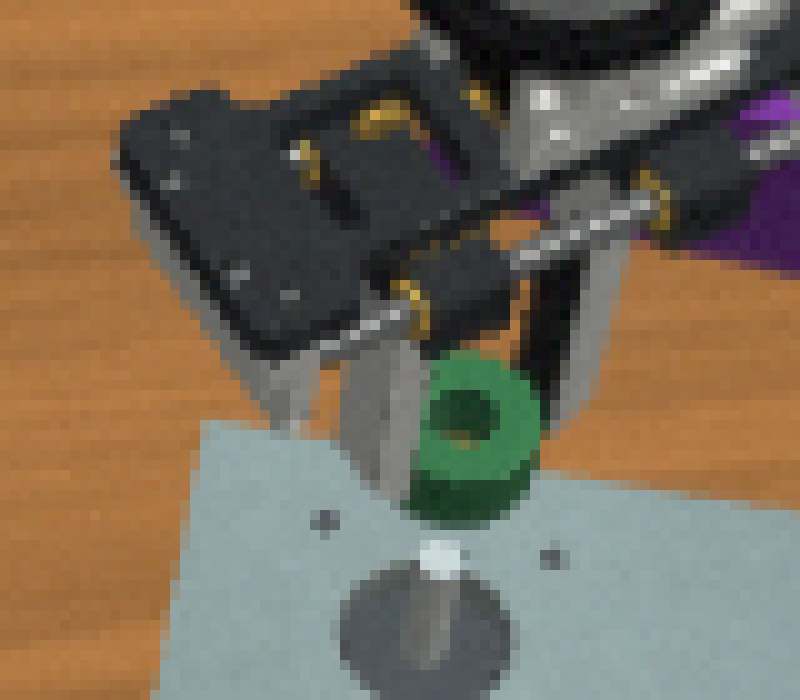

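```bash
python3 -m jog '[[-0.003,0.05,0,0,0,0,-0.4],[-0.006,0.1,0,0,0,0,-0.4],[-0.01,0.15,0,0,0,0,-0.4],[-0.013,0.2,0,0,0,0,-0.4],[-0.016,0.25,0,0,0,0,-0.4],[-0.019,0.3,0,0,0,0,-0.4],[-0.0221,0.34,0.01,0,0,0,-0.4],[-0.0221,0.3502,0.0323,0,0,0,-0.4],[-0.0221,0.3502,0.0323,0,0,0,-0.4],[-0.0221,0.3502,0.0323,0,0,0,-0.4],[-0.0221,0.3502,0.0323,0,0,0,-0.4]]'; python3 go.py .5872 -.1903 .085
```

```text
time_s: 13.6
ee_pos: [0.5874, -0.1893, 0.1309]
eef_rot: [3.14, -0.004, 0.383]
force: [0.8, 0.2, -1.5]
grip_width: 0.0388
shift/1000mm [-0.0007  0.0008  0.0459] tilt [ 3.1403 -0.0038  0.3831] 13.6 [ 0.5874 -0.1893  0.1309]
```

```bash
python3 -m jog '[[-0.0005,0.0008,0.02,0,0,0,-0.4],[-0.0005,0.0008,0.04,0,0,0,-0.4],[-0.0005,0.0008,0.052,0,0,0,-0.4],[-0.0005,0.0008,0.052,0,0,0,-0.4],[-0.0005,0.0008,0.052,0,0,0,-0.4],[-0.0005,0.0008,0.052,0,0,0,-0.4]]'
cat > sp.py <<'E'
from h import *
import sys
s=camera('scene');t=camera('top');n=sys.argv[1]
crop(s,215,240,80,70,10,f'pics/s{n}.png');crop(t,350,180,80,70,10,f'pics/t{n}.png')
o=status.get_obs();print(o["time_s"],o["ee_pos"].round(4),o["force"].round(1))
b=o["ee_pos"][2]-.0118
for c in(s,t):
    h=cv2.cvtColor(c["image"],cv2.COLOR_RGB2HSV);m=cv2.inRange(h,(50,70,40),(80,255,255))
    k=np.zeros_like(m);u=proj(c,o["ee_pos"])[0].astype(int);cv2.circle(k,tuple(map(int,u)),20,255,-1);m&=k
    print("green px",cv2.countNonZero(m))
# predicted pin pixel
pin=[[.5872,-.1903,.054],[.5872,-.1903,.018]]
P=o["ee_pos"].copy();
for c,u0,v0 in((s,215,240),(t,350,180)): print("crop px pin tip/base",((proj(c,pin)-[u0,v0]+.5)*10).round(0).tolist(),"spacer top/bottom if centred",((proj(c,[[P[0],P[1],b+.022],[P[0],P[1],b]])-[u0,v0]+.5)*10).round(0).tolist())
E
python3 sp.py 6
```

```text
time_s: 14.2
ee_pos: [0.588, -0.1903, 0.0801]
eef_rot: [3.139, -0.005, 0.383]
force: [0.1, 0.8, -0.3]
grip_width: 0.0391
14.3 [ 0.5879 -0.1903  0.0798] [-0.3 -0.3 -0.8]
green px 210
green px 0
crop px pin tip/base [[431.0, 453.0], [446.0, 514.0]] spacer top/bottom if centred [[415.0, 391.0], [425.0, 431.0]]
crop px pin tip/base [[344.0, 303.0], [328.0, 329.0]] spacer top/bottom if centred [[360.0, 274.0], [350.0, 290.0]]
```

View pics/s6.png

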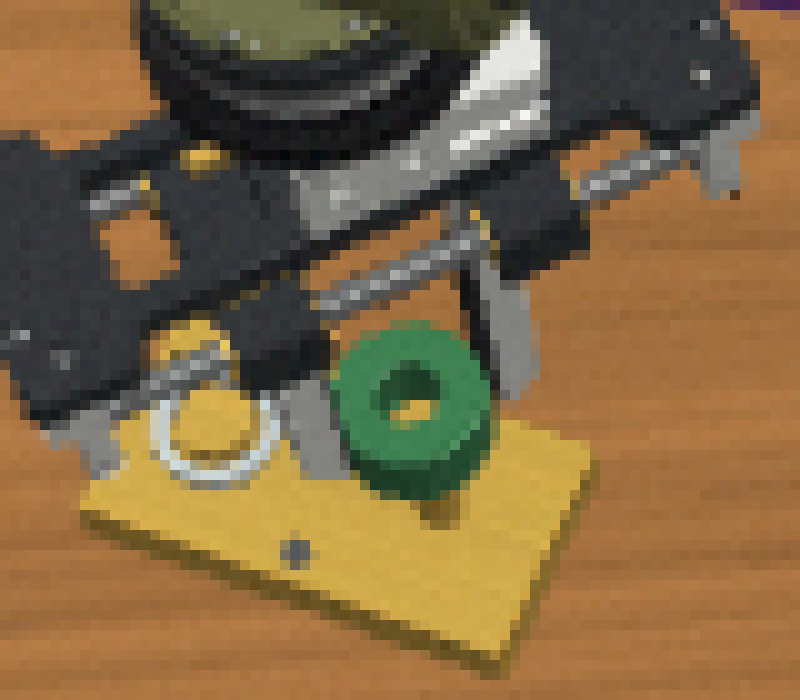

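View pics/t6.png

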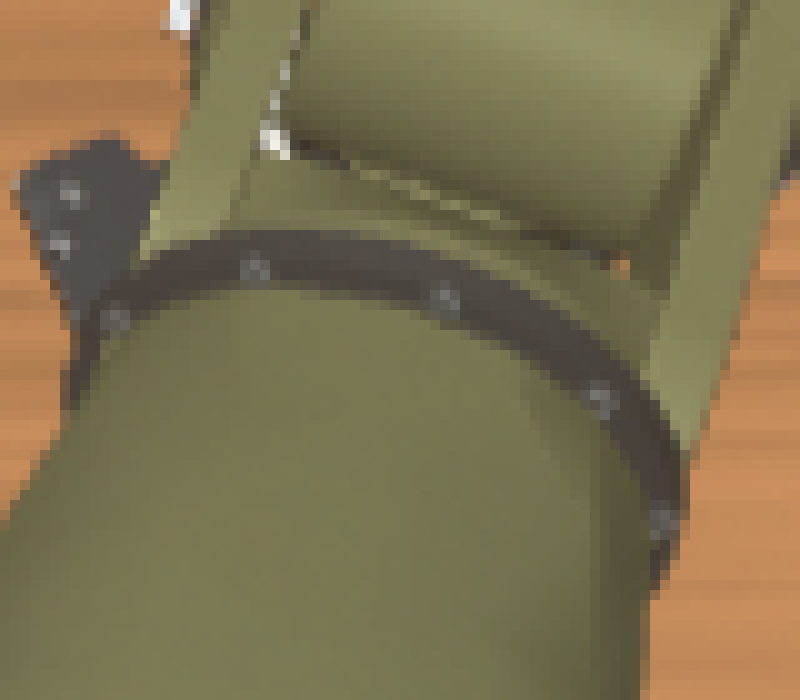

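The held spacer's hole is at (413,393), against (415,391) predicted, and the pin base is where I expected it. I'll descend in stages and watch the force.

```bash
python3 -m jog '[[-0.0005,-0.0003,0.006,0,0,0,-0.4],[-0.0005,-0.0003,0.012,0,0,0,-0.4],[-0.0005,-0.0003,0.016,0,0,0,-0.4],[-0.0005,-0.0003,0.016,0,0,0,-0.4]]'; python3 -m jog '[[0,0,0.002,0,0,0,-0.4],[0,0,0.004,0,0,0,-0.4],[0,0,0.004,0,0,0,-0.4]]';  python3 -m jog '[[0,0,0.002,0,0,0,-0.4],[0,0,0.004,0,0,0,-0.4],[0,0,0.004,0,0,0,-0.4]]'
```

```text
time_s: 14.7
ee_pos: [0.5869, -0.1901, 0.0628]
eef_rot: [3.14, -0.004, 0.383]
force: [-0.4, 0.6, -0.5]
grip_width: 0.039
time_s: 15.0
ee_pos: [0.5868, -0.1901, 0.0585]
eef_rot: [3.141, -0.003, 0.383]
force: [-0.2, -0.0, -1.8]
grip_width: 0.0387
time_s: 15.3
ee_pos: [0.5867, -0.19, 0.0542]
eef_rot: [3.141, -0.003, 0.383]
force: [0.3, -0.2, -0.4]
grip_width: 0.0388
```

```bash
python3 -m jog '[[0,0,0.003,0,0,0,-0.4],[0,0,0.006,0,0,0,-0.4],[0,0,0.010,0,0,0,-0.4],[0,0,0.010,0,0,0,-0.4]]'; python3 -m jog '[[0,0,0.003,0,0,0,-0.4],[0,0,0.006,0,0,0,-0.4],[0,0,0.009,0,0,0,-0.4],[0,0,0.009,0,0,0,-0.4]]';  python3 -m jog '[[0,0,0.002,0,0,0,-0.4],[0,0,0.003,0,0,0,-0.4],[0,0,0.003,0,0,0,-0.4]]'
```

```text
time_s: 15.7
ee_pos: [0.5864, -0.1899, 0.0434]
eef_rot: [-3.142, -0.002, 0.383]
force: [-0.2, 0.3, -1.0]
grip_width: 0.0386
time_s: 16.1
ee_pos: [0.5862, -0.1898, 0.0339]
eef_rot: [-3.141, -0.002, 0.383]
force: [-0.2, 0.0, -0.5]
grip_width: 0.0387
time_s: 16.4
ee_pos: [0.5862, -0.1898, 0.0308]
eef_rot: [-3.141, -0.002, 0.383]
force: [-0.7, -0.5, -0.7]
grip_width: 0.0393
```

```bash
python3 -m jog '[[0,0,0.001,0,0,0,-0.4],[0,0,0.001,0,0,0,-0.4]]';  python3 -m jog '[[0,0,0.001,0,0,0,-0.4],[0,0,0.001,0,0,0,-0.4]]'; python3 sp.py 7
```

```text
time_s: 16.6
ee_pos: [0.5862, -0.1898, 0.0299]
eef_rot: [-3.141, -0.002, 0.383]
force: [-0.3, -0.6, -0.4]
grip_width: 0.0389
time_s: 16.8
ee_pos: [0.5863, -0.1898, 0.0298]
eef_rot: [-3.141, -0.002, 0.383]
force: [-4.8, 2.3, 9.7]
grip_width: 0.0388
16.9 [ 0.5863 -0.1898  0.0298] [-5.4  1.2 10. ]
green px 165
green px 0
crop px pin tip/base [[431.0, 453.0], [446.0, 514.0]] spacer top/bottom if centred [[439.0, 473.0], [448.0, 510.0]]
crop px pin tip/base [[344.0, 303.0], [328.0, 329.0]] spacer top/bottom if centred [[336.0, 317.0], [327.0, 332.0]]
```

View pics/s7.png

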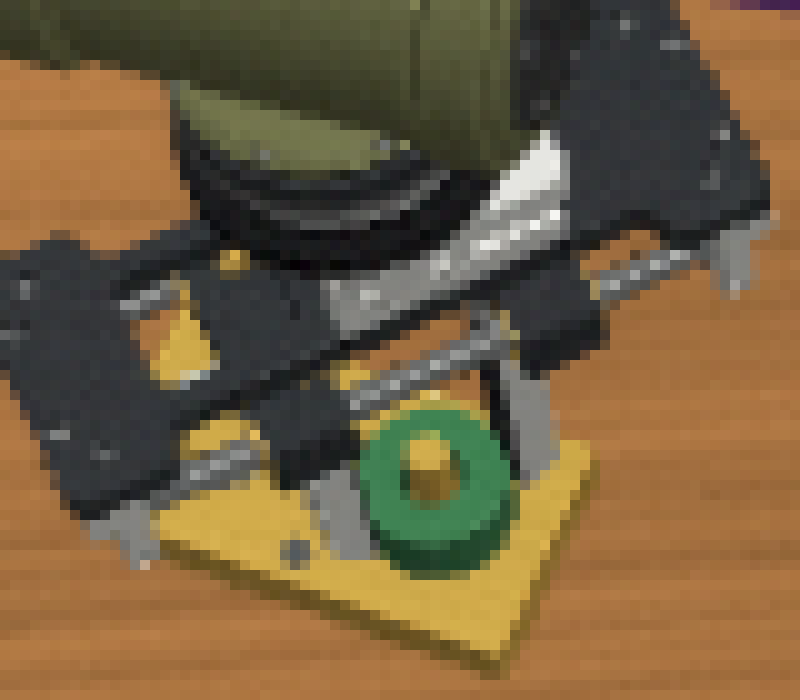

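It is over the pin, with firm contact at exactly the expected height. I'll open and retreat.

```bash
python3 -m jog '[[0,0,-0.0003,0,0,0,0.15],[0,0,-0.0003,0,0,0,0.15],[0,0,-0.0003,0,0,0,0.15],[0,0,-0.0003,0,0,0,0.15],[0,0,-0.0003,0,0,0,0.15]]'; python3 -m jog '[[0,0,-0.01,0,0,0,0.15],[0,0,-0.03,0,0,0,0.15],[0,0,-0.06,0,0,0,0.15],[0,0,-0.10,0,0,0,0.15],[0,0,-0.13,0,0,0,0.15],[0,0,-0.13,0,0,0,-1],[0,0,-0.13,0,0,0,-1]]'; python3 sp.py 8; python3 go.py .4776 .1432 .16
```

```text
time_s: 17.4
ee_pos: [0.5863, -0.1898, 0.03]
eef_rot: [-3.141, -0.002, 0.383]
force: [-0.2, 0.2, 0.4]
grip_width: 0.0544
time_s: 18.1
ee_pos: [0.5861, -0.19, 0.1606]
eef_rot: [3.141, -0.003, 0.383]
force: [0.0, -0.3, -0.1]
grip_width: 0.0417
18.2 [ 0.5856 -0.1898  0.1589] [ 0.6  0.7 -0.4]
green px 16
green px 0
crop px pin tip/base [[431.0, 453.0], [446.0, 514.0]] spacer top/bottom if centred [[379.0, 230.0], [390.0, 274.0]]
crop px pin tip/base [[344.0, 303.0], [328.0, 329.0]] spacer top/bottom if centred [[397.0, 218.0], [386.0, 237.0]]
shift/1000mm [ 0.0243 -0.3492 -0.0005] tilt [-3.1399e+00 -6.0000e-04  3.8310e-01] 18.2 [ 0.5856 -0.1898  0.1589]
```

View pics/s8.png

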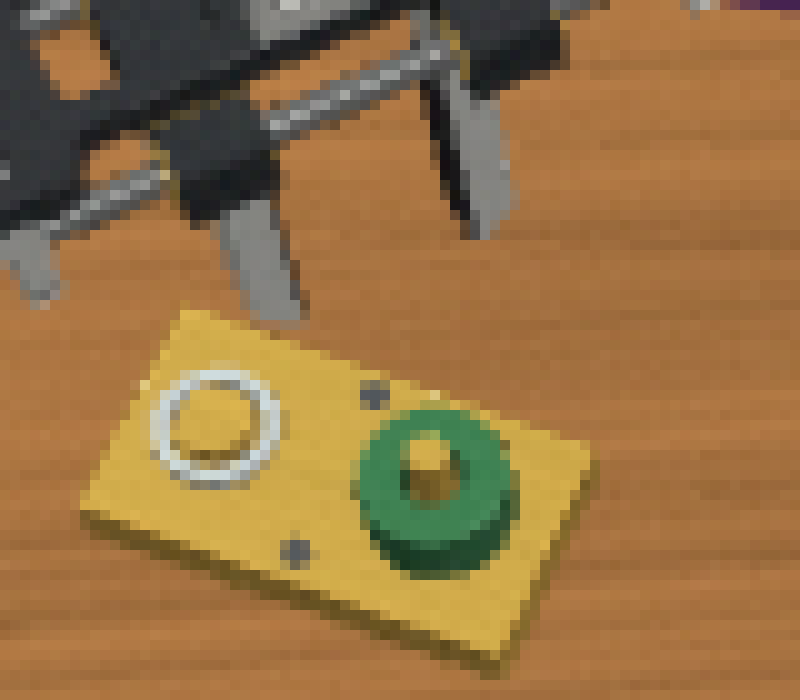

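The spacer sits flat on the base at (440,490) with the pin tip through it, and the washer hasn't moved. Going back to the post.

```bash
python3 -m jog '[[0.003,-0.05,0,0,0,0,-1],[0.006,-0.1,0,0,0,0,-1],[0.01,-0.15,0,0,0,0,-1],[0.014,-0.2,0,0,0,0,-1],[0.018,-0.25,0,0,0,0,-1],[0.021,-0.3,0,0,0,0,-1],[0.0243,-0.3492,0,0,0,0,-1],[0.0243,-0.3492,0,0,0,0,-1],[0.0243,-0.3492,0,0,0,0,-1],[0.0243,-0.3492,0,0,0,0,-1],[0.0243,-0.3492,0,0,0,0,-1]]' 20; python3 go.py .4776 .1432 .112
```

```text
time_s: 19.3
ee_pos: [0.4778, 0.142, 0.1591]
eef_rot: [-3.14, 0.0, 0.381]
force: [0.2, -0.3, -0.3]
grip_width: 0.0004
shift/1000mm [ 0.0002 -0.0011  0.0471] tilt [-3.1399e+00  1.0000e-04  3.8130e-01] 19.3 [0.4778 0.142  0.1591]
```

```bash
python3 -m jog '[[0,-0.001,0.02,0,0,0,-1],[0,-0.001,0.035,0,0,0,-1],[0,-0.001,0.045,0,0,0,-1],[0,-0.001,0.045,0,0,0,-1],[0,-0.001,0.045,0,0,0,-1]]'; python3 -m jog '[[0,0,0.003,0,0,0,-1],[0,0,0.006,0,0,0,-1],[0,0,0.009,0,0,0,-1],[0,0,0.010,0,0,0,-1],[0,0,0.010,0,0,0,-1]]'
```

```text
time_s: 19.8
ee_pos: [0.4778, 0.1427, 0.1145]
eef_rot: [-3.14, -0.0, 0.381]
force: [0.2, 0.3, -0.2]
grip_width: 0.0003
time_s: 20.3
ee_pos: [0.478, 0.1427, 0.1047]
eef_rot: [-3.14, -0.001, 0.381]
force: [-0.6, -1.1, 3.6]
grip_width: 0.0006
```

Post contacted in its raised position (about 0.107). I'll press on towards the known stop at about 0.081.

```bash
python3 -m jog '[[0,0,0.003,0,0,0,-1],[0,0,0.006,0,0,0,-1],[0,0,0.009,0,0,0,-1],[0,0,0.012,0,0,0,-1],[0,0,0.015,0,0,0,-1],[0,0,0.018,0,0,0,-1],[0,0,0.0195,0,0,0,-1],[0,0,0.0195,0,0,0,-1],[0,0,0.0195,0,0,0,-1]]'
```

```text
time_s: 21.2
ee_pos: [0.4781, 0.1428, 0.0852]
eef_rot: [-3.14, -0.001, 0.381]
force: [-1.9, -1.2, 7.2]
grip_width: 0.0008
```

```bash
python3 -m jog '[[0,0,0.0015,0,0,0,-1],[0,0,0.0015,0,0,0,-1]]'
```

```text
time_s: 21.4
ee_pos: [0.4781, 0.1428, 0.0836]
eef_rot: [-3.14, -0.001, 0.381]
force: [-2.4, -0.7, 5.9]
grip_width: -0.0
```

```bash
python3 -m jog '[[0,0,0.0012,0,0,0,-1],[0,0,0.0012,0,0,0,-1]]'|egrep 'pos|force'
```

```text
ee_pos: [0.4781, 0.1427, 0.0825]
force: [-2.8, -1.9, 9.0]
```

```bash
python3 -m jog '[[0,0,0.0008,0,0,0,-1],[0,0,0.0008,0,0,0,-1]]'|egrep 'pos|force'
```

```text
ee_pos: [0.4781, 0.1428, 0.082]
force: [-3.0, -2.6, 12.1]
```

```bash
python3 -m jog '[[0,0,0.0008,0,0,0,-1],[0,0,0.0008,0,0,0,-1]]'|egrep 'pos|force'
```

```text
ee_pos: [0.4782, 0.1428, 0.0817]
force: [-5.3, -3.0, 13.9]
```

```bash
python3 -m jog '[[0,0,0.0009,0,0,0,-1],[0,0,0.0009,0,0,0,-1]]'|egrep 'pos|force'
```

```text
ee_pos: [0.4782, 0.1428, 0.0814]
force: [-4.7, -1.5, 14.5]
```

```bash
python3 -m jog '[[0,0,0.0009,0,0,0,-1],[0,0,0.0009,0,0,0,-1]]'|egrep 'pos|force'
```

```text
ee_pos: [0.4782, 0.1427, 0.081]
force: [-4.7, -1.5, 13.7]
```

```bash
python3 -m jog '[[0,0,0.0006,0,0,0,-1],[0,0,0.0006,0,0,0,-1]]'
```

```text
time_s: 22.6
ee_pos: [0.4782, 0.1428, 0.0808]
eef_rot: [-3.141, -0.002, 0.381]
force: [-4.3, -1.3, 12.8]
grip_width: 0.0007
```

```bash
python3 -m jog '[[0,0,0.0006,0,0,0,-1],[0,0,0.0006,0,0,0,-1]]'
```

```text
time_s: 22.8
ee_pos: [0.4782, 0.1427, 0.0808]
eef_rot: [-3.141, -0.002, 0.381]
force: [-5.7, -1.9, 14.2]
grip_width: 0.0006
```

The position has stopped changing at 14 N, so this is the stop. I'll back off slowly and look.

```bash
python3 -m jog '[[0,0,-0.003,0,0,0,-1],[0,0,-0.006,0,0,0,-1],[0,0,-0.009,0,0,0,-1],[0,0,-0.012,0,0,0,-1],[0,0,-0.016,0,0,0,-1],[0,0,-0.02,0,0,0,-1],[0,0,-0.04,0,0,0,-1],[0,0,-0.07,0,0,0,-1],[0,0,-0.10,0,0,0,-1],[0,0,-0.12,0,0,0,-1],[0,0,-0.12,0,0,0,-1]]';python3 -c "
from h import *
s=camera('scene');crop(s,340,190,95,85,8,'pics/s9.png')"
```

```text
time_s: 23.9
ee_pos: [0.4789, 0.1428, 0.2032]
eef_rot: [-3.141, -0.006, 0.381]
force: [0.3, 0.4, 0.3]
grip_width: 0.0004
```

View pics/s9.png

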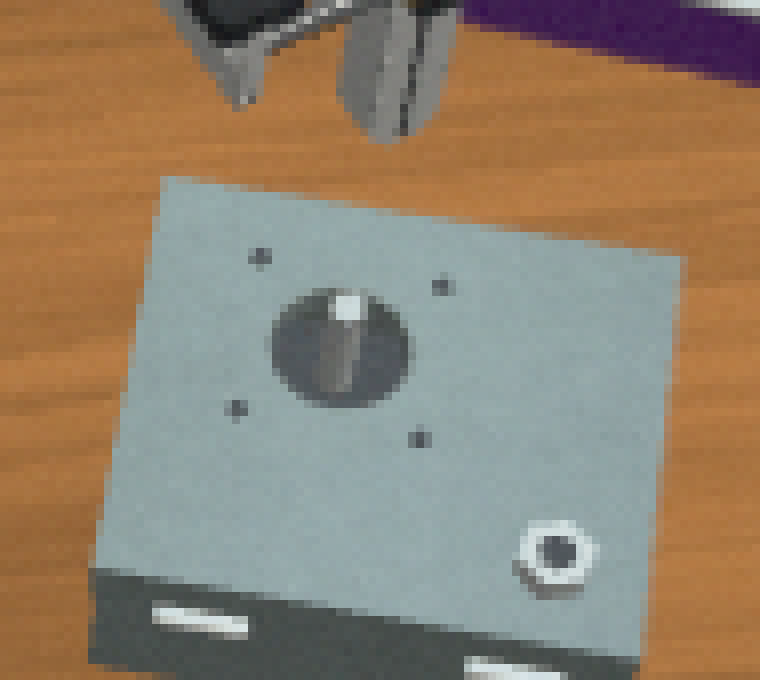

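```bash
python3 -m jog '[[0,0.15,-0.03,0,0,0,-1],[0,0.15,-0.03,0,0,0,-1],[0,0.15,-0.03,0,0,0,-1],[0,0.15,-0.03,0,0,0,-1],[0,0.15,-0.03,0,0,0,-1],[0,0.15,-0.03,0,0,0,-1]]' ; python3 -c "
from h import *
s=camera('scene');cv2.imwrite('pics/s10.png',s['image'][:,:,::-1]);t=camera('top');cv2.imwrite('pics/t10.png',t['image'][:,:,::-1])
m=cv2.inRange(s['image'][215:245,370:400],(200,200,200),(255,255,255));ys,xs=np.nonzero(m);u=(xs.mean()+370,ys.mean()+215);print(u)
print('locked/raised px',proj(s,[[.4776,.1432,.094],[.4776,.1432,.107]]))
for c,z in((s,.04),(t,.04)):
    h=cv2.cvtColor(c['image'],cv2.COLOR_RGB2HSV);m=cv2.inRange(h,(50,70,40),(80,255,255))
    k=np.zeros_like(m);q=proj(c,[[.587,-.19,.03]])[0].astype(int);cv2.circle(k,(int(q[0]),int(q[1])),16,255,-1);m&=k
    p=cv2.findNonZero(m);e=cv2.fitEllipse(cv2.convexHull(p));print(cv2.countNonZero(m),e[0],onz(c,e[0],.03))
"
```

```text
time_s: 24.55
ee_pos: [0.5334, 0.0042, 0.2299]
eef_rot: [-3.14, -0.002, 0.382]
force: [-0.2, 0.2, -0.4]
grip_width: 0.0006
(np.float64(383.5), np.float64(228.0))
locked/raised px [[383.09640362 228.20764514]
 [383.65416401 225.49632592]]
162 (258.121337890625, 288.76104736328125) [ 0.58677788 -0.19157291  0.03      ]
130 (383.12310791015625, 211.2077178955078) [ 0.58811455 -0.19105582  0.03      ]
```

View pics/s10.png

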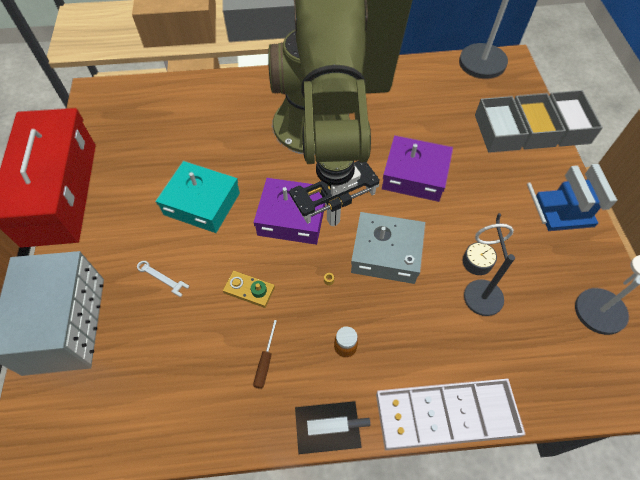

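View pics/t10.png

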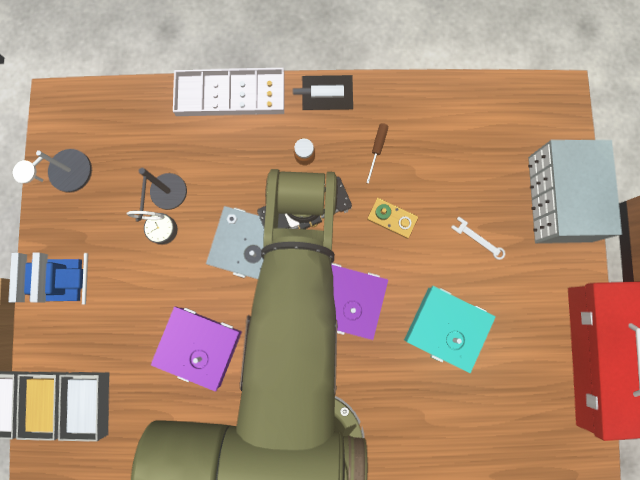

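The post still shows at (383.5,228.0), which is the locked level (raised would be about 225.5). The spacer is on the fixture pin at (258,289), nothing else has moved, and the arm is clear.

```bash
python3 -c "
from station import ctrl
print(ctrl.hand_in())"
```

```text
the job is handed in; nothing more can be done
None
```

I did the whole job in the order asked and handed it in at about 25 s. I released the latch, moved the spacer onto the tall slim pin, then pressed the empty holder down until it latched.

- **Pressing the post:** Both presses read at most about 14.5 N vertically at the end of each move (about 16 N including the sideways force). The stop was about 26 mm deep. On the second press the force began to rise about 1.5 mm higher than on the first. I pressed on to the same depth, where the post stopped moving.
- **Spacer:** It met the fixture base at the expected height, with its underside at 18 mm. In the last pictures it sits flat over the pin, within about 1–1.5 mm of the pin axis I had measured.
- **Holder:** After the arm moved away, the post top was at image row 228.0. That matches the locked height (228.2), not the raised one (225.5).
- **Other things:** In the final pictures the nut, washer, bushing and the other items looked unmoved. The arm was clear of everything.

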